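# Plug the tincture tank and lock both cam arms

## Robot

A 6-joint arm with a two-finger parallel gripper is mounted at the origin on the work surface. World frame = base frame: x ahead of the robot, y to its left, z up, the work surface at z = 0. Lengths are in m, angles in rad, forces in N, time in s.
With the tool pointing down it reaches from about 0.25 to 0.775 m from the base axis. Payload 4 kg.
Tool frame: the origin (TCP) lies at the very end of the fingers, on their centre line; the grasp point (between the pads) lies 19 mm behind it; z points along the fingers, y is the line along which they close (so a half turn about z gives the same grasp; the last joint's range is limited). The gripper opens to 94 mm and grips with 3 to 60 N. Pads are 16 mm wide; open, the fingers measure 119 mm over their backs; the gripper's body (75 mm by 177 mm) begins 78 mm behind the grasp point.
Start: joints at [-1.203, 0.087, 1.371, -0, 1.684, -0.103], TCP at [0.249, -0.49, 0.206] pointing down, gripper open.
Joint ranges: [-3.1, 3.1], [-0.76, 2.03], [0.27, 2.55], [-1.08, 4.22], [0.17, 2.65], [-2.57, 2.57]. Speed limits (rad/s): [2.79, 2.79, 3.14, 3.14, 3.14, 3.14].

## Interface

Orientations are given as [roll, pitch, yaw] about the fixed x, y, z axes, in that order (R = Rz(yaw) Ry(pitch) Rx(roll)).
In Python, from bench import robot, vision gives the robot as it stands.
- The arm moves only by the shell command python3 -m crank 'ROWS'. ROWS is JSON, a list of rows, each a list of 3 entries, a list of its own where there are three numbers: the closure, from 0 (fully open) to 1 (shut), then the shift along the tool's x, y, z in m, then the turn, a rotation vector about the tool's x, y, z in degrees. A call has 1 to 8 rows; each row shifts and turns the commanded pose from where the row before left it, along the tool's axes as they then stand; what a row does not reach is not made up. A row lasts 1/10 s, in which the tool goes at most 50 mm and 8.59 degrees, less where a joint would pass 70% of its speed; a pose out of reach is approached as far as the arm can. A call with a gripper value outside its range is refused whole. The fingers move at their own pace and stop on an object; the grip force is fixed at half the most. Time passes only in rows, so rows that do not move let the fingers close. It gives the time, the measured TCP pose, the force, the opening and the grip force at its end, in the units of the state.
- robot.get_obs(): the state, without advancing time (a new reading comes with each control period).
- vision.snapshot(name): name is "side" or "top" or "wrist"; returns a dict with "color" (400x640x3 uint8, red, green, blue), "z_map" (400x640 float32, m along the optical axis (not along the pixel's ray), 0 where there is no reading), "fx", "fy", "cx", "cy" (pixels), "R" (3x3) and "t" (3): a world point X has camera coordinates R X + t. Camera axes: x right, y down, z forward; pixel columns grow to the right and rows downward; lengths in m; the calibration is good to about 2 mm. The wrist camera is an equidistant fisheye: a pixel r from the principal point sees the ray r / f radians off the axis. A picture is of the moment at which its call begins.
- robot.close_job(): hands the job in; it is judged then, once.
The state is a dict: "time": time; "joint_positions": joint angles; "qvel": joint speeds; "joint_torque": joint torques, N m; "tool_pos": TCP position; "ee_rot": TCP orientation; "wrist_force": force on the tool from outside, world axes, zero at the start; "wrist_torque": the same for the moment, N m; "width": finger opening in m; "finger_force": force on a finger pad.
Only numpy, scipy, OpenCV 4.12 (cv2) and the standard library are available. Lean on these libraries where they do the work, as an engineer would, in place of code of your own. Each camera call takes 0.05 s, during which the arm holds its last target. There are 200 camera calls.

## Task

Close the copper tincture tank: push the grooved brass plug straight down into the cam coupling on the tank until its flange is flush on the rim all round, then swing the two brass cam arms down, one after the other, until each is fully home against its stop. Use a firm but gentle hand, for the packing ring yields to about 15 N and nothing should ever get more than 40 N, and leave everything else on the cart where it stands.

Things in the scene. Friction and masses are not known exactly. Their poses are not given: they have to be found in the camera images.
- plug_grip (a point): grooved brass plug (loose, about 0.4 kg, 76 mm tall, standing upright on its nose at first): this point is on its axis half-way up its hexagonal head, 63 mm above its lowest face. The head is 30 mm across flats (flats face x and every 60 degrees from it) and reaches from 7 to 36 mm above the flange's underside; the flange is 62 mm across, 7 mm thick. z is its axis, up
- plug_seat (a point): point on the plug's axis in the plane of its flange's underside, 40 mm above its lowest face and 23 mm below plug_grip; with the plug fully home it coincides with mouth
- plug_nose (a point): centre of the plug's lowest face. The nose under the flange is 53 mm across and 40 mm long: from below a 4 mm chamfer, a land up to 17 mm, a groove from 17 to 29 mm (41 mm across), a land up to the flange at 40 mm
- mouth (a point): centre of the coupling's mouth, in the plane of its flat rim; the brass coupling (69 mm across) stands on the tank, which is fixed but whose place and yaw differ. The bore is 55 mm wide (1 mm clearance all round), straight down. Axes: z up, y points at the left cam arm, -y at the right one, -x at the tank's draw-off cock
- packing_top (a point): top of the black packing ring in the bore, 36 to 37.5 mm below the rim at first, so the plug meets it with its flange 2.5 to 4 mm above the rim. It yields under a push of about 15 N and does not spring back; then the flange stops hard on the rim. With the plug more than about 1 mm proud the cams miss its groove and the arms jam some 0.3 rad short of home
- lid_top (a point): centre of the tank's flat copper lid, 85 mm below the rim; the tank is a drum 210 mm across and 100 mm tall, with a cock sticking out 150 mm from its axis on -x and a handle 135 mm out on +x, both below the lid
- cam_left (a joint): angle of the left cam arm (on the mouth's +y side), rad: 0 = fully home, hanging beside the coupling at its stop; grows as it is raised; 1.57 = pointing level outward; starts at 1.75 to 2.05, where its cam is clear of the bore. It stays where it is left and takes about 0.2 N m (5 N at the pad) to turn, 5 to 8 N over the last 0.6 rad while the cam bites
- cam_right (a joint): the same for the right cam arm, on the mouth's -y side; also 0 = home, growing as it is raised
- cam_left_pin (a point): middle of the left arm's hinge pin, 36 mm to the +y side of the mouth's centre and 13.5 mm below the rim; the pin runs along the mouth's x axis
- cam_left_pad (a point): where the left arm is pressed, on its outer face (facing up when the arm is raised): at home 13.6 mm further out and 39.5 mm lower than the pin; there that face looks outward and 0.29 rad upward. It turns with the joint about the pin. The arm is 14 mm wide, 7 mm thick, ends 54 mm from the pin, and at home ends 20 mm above the lid (a loose pull ring hangs from it, look only)
- cam_right_pin (a point): middle of the right arm's hinge pin, mirror image of the left one
- cam_right_pad (a point): pressing point of the right arm, mirror image of the left one
- jar_a: red clay jar with lid, 80 mm across, 104 mm tall, origin under its foot; leave it alone
- jar_b: second red clay jar of the same kind, leave it alone
- scoop: ox-bone scoop lying flat, 140 mm long, leave it alone
- pill_board: ceramic pill roller board, 120 by 170 mm, 28 mm high, leave it alone
Not all that is in view belongs to the job. There is more than one size of the part that bears plug_grip; the job needs the smallest.

How it is judged:
On the way, in this order (a step that is already met when the one before it is completed fails the run):
1. the plug is pushed home in the coupling, flange flush on the rim, both arms still raised (z of plug_seat in the frame of mouth below 0.0015 m and horizontal distance between plug_seat and mouth below 0.003 m and angle between the z axis of plug_seat and the z axis of mouth, either way round below 0.06 rad and value of joint each of cam_left, cam_right above 0.8 rad), for 0.2 s.
2. one cam arm is down and home, the plug still flush (value of joint any of cam_left, cam_right below 0.1 rad and z of plug_seat in the frame of mouth below 0.002 m), for 0.2 s.
3. both cam arms are down and home (value of joint each of cam_left, cam_right below 0.1 rad), for 0.2 s.
At the end, for the whole second after the job is handed in: The plug stands upright in the coupling with its flange flush on the rim (within 2 mm in height, 3 mm sideways, 0.06 rad), both cam arms hang home (joint under 0.1 rad), both jars stand upright, and the robot touches nothing (all of step 3 and z of plug_seat in the frame of mouth below 0.002 m and horizontal distance between plug_seat and mouth below 0.003 m and angle between the z axis of plug_seat and the z axis of mouth, either way round below 0.06 rad and angle between each of jar_a, jar_b's own z axis and vertical below 0.1 rad).
It fails at once if the plug is rammed: it bears on the tank or coupling with more than 40 N while the arms are raised (contact force between plug and tank above 40 N and value of joint each of cam_left, cam_right above 0.8 rad).
It fails at once if the robot leans on the tank, its coupling or its arms with more than 40 N (contact force between the arm and tank above 40 N).
It fails at once if the robot's fingers lean on the tank, its coupling or its arms with more than 40 N (contact force between the fingers and tank above 40 N).
It fails at once if a jar, the scoop or the pill board is shifted by more than 20 mm (distance of any of jar_a, jar_b, scoop, pill_board from where it was at the start of the episode above 0.02 m).
It also fails if it takes over 72 s, if anything falls off the work surface, if the arm or the gripper's body presses on something with over 40 N, if the wrist force passes 120 N, or if a joint passes its speed limit or range.

## Working session

There is one attempt and no reset: what is moved stays moved. The work goes in short steps, Python scripts to look and compute and a shell command to move; the robot and the scene stay as the last step left them, time stands still between calls to the robot, and variables do not carry over. Pictures are saved under pics/ and viewed, at most 10 in all, crops included, and the job is handed in when it is done.

```bash
ls; mkdir -p pics; cat > h.py <<'E'
import numpy as np,cv2,pickle
from bench import robot,vision
def snap(n,save=None):
    s=vision.snapshot(n)
    if save: cv2.imwrite('pics/%s.png'%save,s['color'][:,:,::-1]); pickle.dump(s,open('pics/%s.pkl'%save,'wb'))
    return s
def load(n): return pickle.load(open('pics/%s.pkl'%n,'rb'))
def cloud(s):
    v,u=np.mgrid[:400,:640]; z=s['z_map']
    c=np.stack([(u-s['cx'])/s['fx']*z,(v-s['cy'])/s['fy']*z,z],-1)
    return (c-s['t'])@s['R']
E
python3 - <<'E'
from h import *
a=snap('top','top0');b=snap('side','side0')
for s in(a,b): print(s['R'],s['t'],s['fx'],s['cx'],s['cy'])
print(robot.get_obs())
E
```

```text
pics
[[-0.02633434 -0.99964552 -0.00391704]
 [-0.99759859  0.0265311  -0.0639777 ]
 [ 0.06405894  0.00222283 -0.99794364]] [0.14459159 0.56841672 1.43055756] 430.95386579034846 317.92183308193614 200.81579928671044
[[-0.75474709 -0.6559036   0.01213675]
 [-0.32751893  0.36071642 -0.87327831]
 [ 0.56840847 -0.66307928 -0.48707051]] [0.49472102 0.26444967 1.13515144] 489.90132665066693 323.7866222096262 206.00605561144522
{'time': 0.1, 'joint_positions': array([-1.20310504e+00,  8.78644593e-02,  1.37209040e+00,  1.05299925e-05,
        1.68358403e+00, -1.03090436e-01]), 'qvel': array([-0.00162583,  0.00127196, -0.00360623,  0.00184701,  0.00035282,
        0.00076744]), 'joint_torque': array([ 2.10801372e-03, -3.41252267e+01, -3.03301156e+01,  7.20144832e-02,
        3.04532389e-02, -8.57472037e-05]), 'tool_pos': array([ 0.24929852, -0.48970871,  0.20443676]), 'ee_rot': array([-3.13965782e+00, -2.10693561e-04,  4.70782696e-01]), 'wrist_force': array([ 0.83746804, -0.36315194,  0.38215056]), 'wrist_torque': array([-0.02526477,  0.0128395 ,  0.01228633]), 'finger_force': 0.0, 'width': 0.09421556742307526}
```

View pics/top0.png

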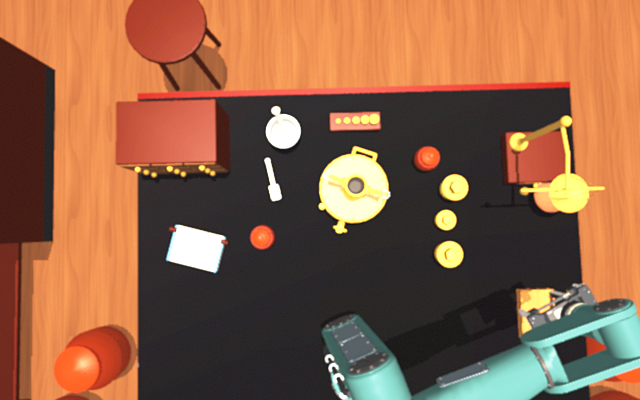

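View pics/side0.png

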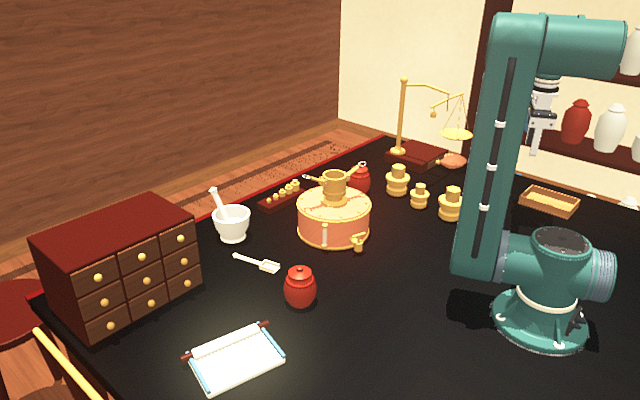

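The top view shows the tank's coupling at about (355,185), with the cock at (341,228) and the handle at (365,153). The three plugs are at (454,187), (445,219) and (449,254), and the middle one is the smallest. In the side view the arms are raised, the red jars are at (300,287) and (360,180), and the small plug is at (419,195).

```bash
cat > m.py <<'E'
from h import *
s=load('top0');P=cloud(s);o=load('side0');Q=cloud(o)
def circ(p):
    A=np.c_[2*p[:,:2],np.ones(len(p))];x=np.linalg.lstsq(A,(p[:,:2]**2).sum(1),rcond=None)[0]
    return x[:2],np.sqrt(x[2]+x[:2]@x[:2])
for (u,v) in [(454,187),(445,219),(449,254)]:
    r=P[v-22:v+22,u-22:u+22].reshape(-1,3)
    for lo,hi in[(.015,.2)]:
        k=r[(r[:,2]>lo)]
        zt=np.percentile(k[:,2],98);h=k[k[:,2]>zt-.006]
        print(u,v,'top',zt,'head c',h.mean(0),np.ptp(h,axis=0),'all c',(k.max(0)+k.min(0))/2,np.ptp(k,axis=0),len(k),len(h))
r=P[140:240,305:400].reshape(-1,3)
print(np.histogram(r[:,2],bins=np.arange(0,.24,.01)))
rim=r[abs(r[:,2]-.185)<.006];
print('rim',len(rim),(rim.max(0)+rim.min(0))/2,np.ptp(rim,axis=0),rim.mean(0))
lid=r[abs(r[:,2]-.1)<.006];print('lid',len(lid),(lid.max(0)+lid.min(0))/2,np.ptp(lid,axis=0))
lc=(lid.max(0)+lid.min(0))[:2]/2
for uv in[(341,228),(365,153),(388,193),(322,207),(329,178)]: 
    p=P[uv[1],uv[0]];print(uv,p, np.degrees(np.arctan2(*(p[:2]-lc)[::-1])),np.hypot(*(p[:2]-lc)))
c=s['color'];a=cv2.resize(c[140:240,305:465][:, :, ::-1],(800,500),interpolation=cv2.INTER_CUBIC)
cv2.imwrite('pics/c1.png',a)
E
python3 m.py
```

```text
454 187 top 0.10601607094860059 head c [ 0.58668139 -0.25582716  0.28532586] [0.1419247  0.461688   1.36437926] all c [ 0.57826355 -0.11540921  0.74008313] [0.19808823 0.48337786 1.4489301 ] 543 67
445 219 top 1.4645481805117295 head c [0.47921944 0.12627972 1.46454818] [0. 0. 0.] all c [ 0.52136059 -0.10582644  0.73993488] [0.10356361 0.46421233 1.44922661] 330 10
449 254 top 0.10376559464884237 head c [ 0.38846497 -0.28170781  0.12694313] [0.11317642 0.43512225 1.36673278] all c [ 0.41328762 -0.10177467  0.74000676] [0.13186363 0.45610878 1.44908285] 531 104
(array([2442,    7,    5,   49,    8,   13,  104,   17,   41, 1753, 1148,
          3,    0,    5,  189,   54,   19,   98,  213,   76,   19,    0,
          0]), array([0.  , 0.01, 0.02, 0.03, 0.04, 0.05, 0.06, 0.07, 0.08, 0.09, 0.1 ,
       0.11, 0.12, 0.13, 0.14, 0.15, 0.16, 0.17, 0.18, 0.19, 0.2 , 0.21,
       0.22, 0.23]))
rim 236 [0.60597613 0.01477712 0.1849615 ] [0.06618238 0.14157302 0.01191711] [0.60679951 0.01698683 0.18418152]
lid 2647 [0.60725206 0.01847162 0.09996301] [0.215346   0.21572884 0.01192343]
(341, 228) [0.47882845 0.05671051 0.05989193] 163.41878789428833 0.1339956557480278
(365, 153) [ 7.33128973e-01 -3.61156007e-02  9.83396395e-05] -23.444231568629842 0.13720336322095514
(388, 193) [ 0.57764502 -0.07698507  0.2038223 ] -107.23190524746124 0.09994276062823218
(322, 207) [0.54758731 0.11680902 0.0847374 ] 121.24665425196308 0.1150222852288632
(329, 178) [0.62760281 0.0945096  0.19437704] 75.01656211906032 0.0787142174043054
```

View pics/c1.png

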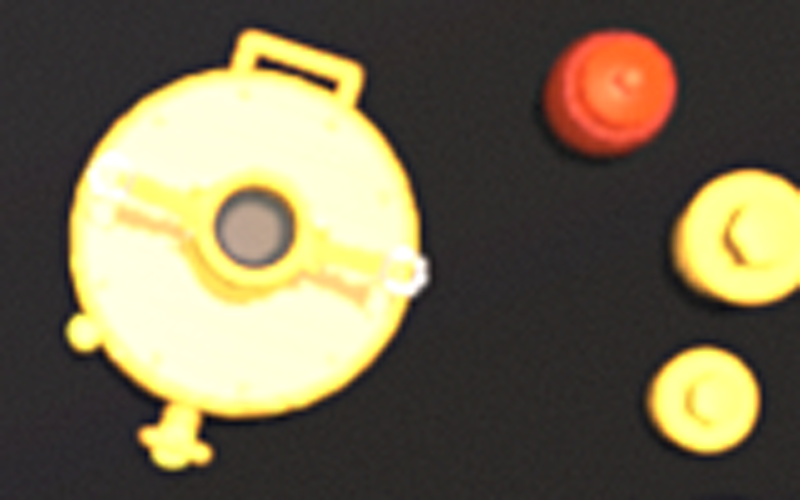

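The crop shows the arms running along the line from (115,180) to (410,270). The cock is at (175,440), so the mouth's yaw is about -16°. The small plug is at crop (705,400), which is pixel (446,220). I'll filter out the missing-depth points and measure again.

```bash
cat > m2.py <<'E'
from h import *
s=load('top0')
def ray(s,uv,z):
    d=np.array([(uv[0]-s['cx'])/s['fx'],(uv[1]-s['cy'])/s['fy'],1])@s['R'];c=-s['R'].T@s['t']
    return c+d*(z-c[2])/d[2]
for n in('top0','side0'):
    s=load(n);P=cloud(s);ok=(s['z_map']>0)
    hsv=cv2.cvtColor(s['color'],cv2.COLOR_RGB2HSV)
    for nm,c,R in[('big1',(.59,-.26),.05),('small',(.52,-.24),.035),('big2',(.43,-.26),.05)]:
        k=P[ok&(np.hypot(P[...,0]-c[0],P[...,1]-c[1])<R+.01)&(P[...,2]>.02)&(P[...,2]<.2)]
        if not len(k): continue
        zt=np.percentile(k[:,2],97);h=k[k[:,2]>zt-.008];f=k[abs(k[:,2]-.047)<.006]
        print(n,nm,len(k),'zt %.3f'%zt,'head',h.mean(0).round(4),np.ptp(h,axis=0).round(3),'fl',((f.max(0)+f.min(0))/2).round(4),np.ptp(f,axis=0).round(3), 'all',((k.max(0)+k.min(0))/2).round(4),np.ptp(k,axis=0).round(3))
s=load('top0');hsv=cv2.cvtColor(s['color'],cv2.COLOR_RGB2HSV)
m=((hsv[...,1]>90)&(hsv[...,2]>150)&(hsv[...,0]>15)&(hsv[...,0]<35)).astype(np.uint8)
for c in cv2.findContours(m,0,1)[0]:
    if 200<cv2.contourArea(c)<900:
        q=cv2.minEnclosingCircle(c); print(q,ray(s,q[0],.047).round(4))
# bore: dark blob
g=s['color'][165:205,335:377].astype(int);b=(g[...,0]<190).astype(np.uint8)
for c in cv2.findContours(b,0,1)[0]:
    if cv2.contourArea(c)>80: e=cv2.fitEllipse(c);print('bore',e,ray(s,(e[0][0]+335,e[0][1]+165),.185).round(4))
E
python3 m2.py
```

```text
top0 big1 306 zt 0.103 head [ 0.602  -0.3075  0.1001] [0.036 0.025 0.012] fl [ 0.6042 -0.2885  0.0514] [0.066 0.013 0.003] all [ 0.6004 -0.2979  0.0639] [0.074 0.043 0.087]
top0 small 107 zt 0.077 head [ 0.502  -0.2759  0.0746] [0.019 0.011 0.01 ] fl [ 0.5046 -0.2704  0.0475] [0.042 0.027 0.011] all [ 0.5046 -0.2704  0.0504] [0.042 0.027 0.057]
top0 big2 393 zt 0.103 head [ 0.3914 -0.2862  0.0996] [0.034 0.039 0.014] fl [ 0.4365 -0.2744  0.0471] [0.101 0.048 0.011] all [ 0.4287 -0.2829  0.0645] [0.117 0.069 0.088]
side0 big1 414 zt 0.100 head [ 0.5972 -0.3037  0.0981] [0.037 0.026 0.013] fl [ 0.5926 -0.2939  0.0473] [0.058 0.038 0.011] all [ 0.5962 -0.2951  0.0628] [0.071 0.049 0.085]
side0 small 134 zt 0.077 head [ 0.4984 -0.2725  0.0744] [0.021 0.013 0.01 ] fl [ 0.5037 -0.2676  0.0468] [0.049 0.033 0.011] all [ 0.5037 -0.2676  0.0498] [0.049 0.033 0.059]
side0 big2 464 zt 0.101 head [ 0.388  -0.2802  0.0988] [0.034 0.041 0.01 ] fl [ 0.4303 -0.2737  0.047 ] [0.119 0.049 0.012] all [ 0.4299 -0.2746  0.0617] [0.119 0.064 0.083]
((536.5, 299.0), 17.923547744750977) [ 0.2325 -0.5706  0.047 ]
((448.9444580078125, 253.72222900390625), 14.432772636413574) [ 0.3857 -0.2938  0.047 ]
((445.5, 219.5), 10.79361629486084) [ 0.4976 -0.2877  0.047 ]
((453.81817626953125, 187.77272033691406), 14.45042896270752) [ 0.6014 -0.3198  0.047 ]
((354.3027038574219, 187.45066833496094), 27.082233428955078) [0.6112 0.0082 0.047 ]
((352.16070556640625, 190.51785278320312), 44.780208587646484) [0.6013 0.0156 0.047 ]
bore ((20.59663200378418, 20.112943649291992), (14.965971946716309, 15.33532428741455), 97.63418579101562) [0.6053 0.0156 0.185 ]
```

```bash
python3 -m crank '[[0,[0.045,-0.01,0],[0,0,0]],[0,[0.045,-0.01,0],[0,0,0]],[0,[0.045,-0.01,0],[0,0,0]],[0,[0.045,-0.01,0],[0,0,0]],[0,[0.045,-0.01,0],[0,0,0]],[0,[0.045,-0.01,0],[0,0,0]],[0,[0.045,-0.009,0],[0,0,0]],[0,[0,0,0],[0,0,0]]]'
python3 - <<'E'
from h import *
s=snap('wrist','w1');print({k:s[k] for k in('R','t','fx','fy','cx','cy')},-s['R'].T@s['t']);o=robot.get_obs();print(o['tool_pos'],o['ee_rot'])
E
```

```text
time: 0.9
tool_pos: [0.5021, -0.2816, 0.2043]
ee_rot: [-3.139, -0.001, 0.478]
wrist_force: [0.1, 0.2, 0.4]
width: 0.094
finger_force: 0.0
{'R': array([[ 0.46021597, -0.8878048 , -0.00197566],
       [-0.86208127, -0.44741114,  0.23798984],
       [-0.21217245, -0.10782355, -0.97126563]]), 't': array([-0.47994111,  0.28254275,  0.46467986]), 'fx': 309.70691628693146, 'fy': 309.70691628693146, 'cx': 319.83617322876825, 'cy': 202.6796860430646} [ 0.56304364 -0.24957781  0.38313707]
[ 0.50018532 -0.28371012  0.20443985] [-3.14005947e+00  9.25154520e-04  4.75493843e-01]
```

View pics/w1.png

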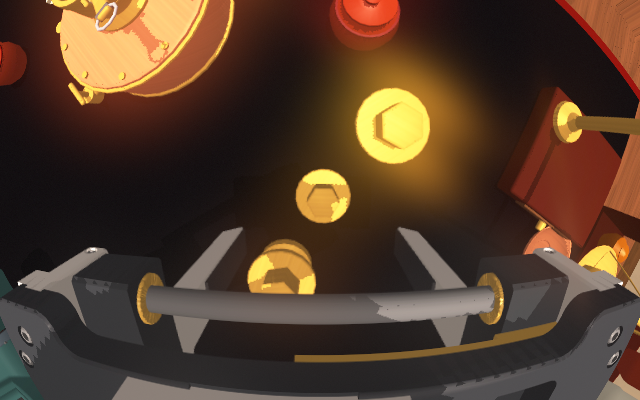

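The wrist view shows the small plug at (323,196), the two larger ones at (393,126) and (281,275), and the fingertips at (242,230) and (400,230). I'll rectify the view onto the head's top plane to get the hex yaw.

```bash
cat >> h.py <<'E'
def wproj(s,X):
    c=X@s['R'].T+s['t'];r=np.hypot(c[...,0],c[...,1]);a=np.arctan2(r,c[...,2])*s['fx']/np.maximum(r,1e-9)
    return np.stack([c[...,0]*a+s['cx'],c[...,1]*a+s['cy']],-1)
def rect(s,c,half,z,n=560):
    # image: up=+x world, left=+y world
    g=np.linspace(half,-half,n);X=np.stack([c[0]+np.repeat(g[:,None],n,1),c[1]+np.repeat(g[None],n,0),np.full((n,n),z)],-1)
    p=wproj(s,X).astype(np.float32);return cv2.remap(s['color'],p[...,0],p[...,1],cv2.INTER_CUBIC)
E
python3 - <<'E'
from h import *
s=load('w1')
a=rect(s,(.5,-.285),.04,.076,400);b=rect(s,(.5,-.285),.04,.047,400)
cv2.imwrite('pics/r1.png',np.hstack([a,b])[:,:,::-1])
E
```

```text
(no output)
```

View pics/r1.png

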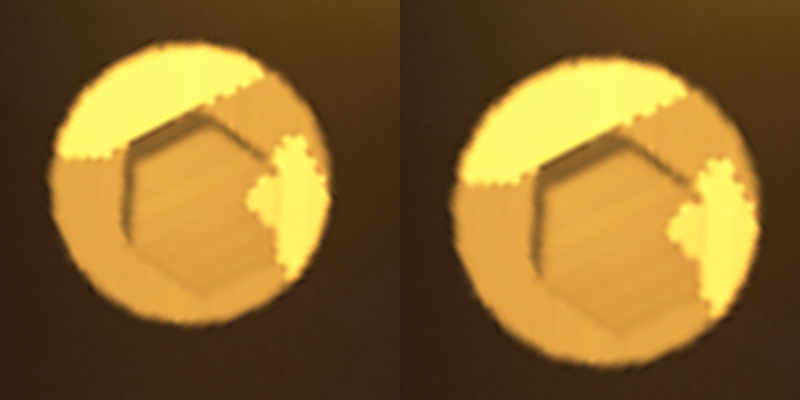

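```bash
python3 -m crank '[[0,[0,0,0],[0,0,7.7]],[0,[0,0,0],[0,0,7.7]],[0,[0,0,0],[0,0,7.7]],[0,[0,0,0],[0,0,7.6]],[0,[-0.0018,0.0024,0.04],[0,0,0]],[0,[0,0,0.04],[0,0,0]],[0,[0,0,0.03],[0,0,0]],[0,[0,0,0],[0,0,0]]]'
python3 -c "
from h import *
o=robot.get_obs();print(o['tool_pos'],o['ee_rot'],o['joint_positions'])"
```

```text
time: 1.75
tool_pos: [0.4924, -0.287, 0.0895]
ee_rot: [-3.136, 0.011, -0.067]
wrist_force: [-0.2, -0.1, -0.7]
width: 0.0939
finger_force: 0.0
[ 0.49237891 -0.28698063  0.08953557] [-3.13583749  0.0105819  -0.06708553] [-6.26730586e-01  1.90656307e-01  1.48676635e+00 -7.43755853e-04
  1.47619288e+00  1.01125643e+00]
```

```bash
python3 -m crank '[[0,[0,0,0],[0,0,0]],[0,[0,0,0],[0,0,0]]]'
python3 -c "
from h import *
o=robot.get_obs();print(o['tool_pos'],o['ee_rot'],o['qvel'].round(3))"
```

```text
time: 1.95
tool_pos: [0.4978, -0.2896, 0.0982]
ee_rot: [3.139, -0.004, -0.066]
wrist_force: [0.6, -0.2, 0.6]
width: 0.0936
finger_force: 0.0
[ 0.49778368 -0.28958757  0.09815146] [ 3.13904947 -0.00357239 -0.06596629] [ 0.007 -0.008 -0.011  0.001 -0.003 -0.   ]
```

```bash
python3 -m crank '[[0,[0.0003,-0.0034,0.015],[0,0,0]],[0,[0,0,0.015],[0,0,0]],[0,[0,0,0.01],[0,0,0]],[0,[0,0,0],[0,0,0]],[0,[0,0,0],[0,0,0]],[0,[0,0,0],[0,0,0]]]'
```

```text
time: 2.55
tool_pos: [0.4978, -0.2849, 0.0559]
ee_rot: [3.141, -0.001, -0.065]
wrist_force: [0.9, -0.1, -0.3]
width: 0.094
finger_force: 0.0
```

Next I lower 4 mm more, to TCP z≈0.052, and close gradually.

```bash
python3 -m crank '[[0,[0,0.001,0.004],[0,0,0]],[0,[0,0,0],[0,0,0]],[1,[0,0,0],[0,0,0]],[1,[0,0,0],[0,0,0]],[1,[0,0,0],[0,0,0]],[1,[0,0,0],[0,0,0]],[1,[0,0,0],[0,0,0]],[1,[0,0,0],[0,0,0]]]'; python3 -m crank '[[1,[0,0,0],[0,0,0]],[1,[0,0,0],[0,0,0]],[1,[0,0,0],[0,0,0]]]'
```

```text
time: 3.35
tool_pos: [0.4974, -0.2857, 0.0515]
ee_rot: [3.141, -0.0, -0.065]
wrist_force: [0.3, 0.6, -0.7]
width: 0.0498
finger_force: 0.0
time: 3.65
tool_pos: [0.4975, -0.2862, 0.0516]
ee_rot: [3.14, -0.0, -0.065]
wrist_force: [-0.1, -1.1, -1.1]
width: 0.0297
finger_force: 30.0
```

```bash
python3 -m crank '[[1,[0,0,-0.02],[0,0,0]],[1,[0,0,-0.035],[0,0,0]],[1,[0,0,-0.035],[0,0,0]],[1,[0,0,-0.035],[0,0,0]],[1,[0,0,-0.035],[0,0,0]],[1,[0,0,-0.035],[0,0,0]],[1,[0,0,-0.035],[0,0,0]],[1,[0,0,0],[0,0,0]]]'; python3 -m crank '[[1,[0,0,0],[0,0,0]],[1,[0,0,0],[0,0,0]],[1,[0,0,0],[0,0,0]],[1,[0,0,0],[0,0,0]]]'
```

```text
time: 4.45
tool_pos: [0.4989, -0.2866, 0.2866]
ee_rot: [3.137, -0.008, -0.065]
wrist_force: [0.7, -0.4, -3.4]
width: 0.03
finger_force: 29.9
time: 4.85
tool_pos: [0.4969, -0.2853, 0.2791]
ee_rot: [-3.14, 0.003, -0.065]
wrist_force: [-0.4, 0.5, -4.8]
width: 0.0295
finger_force: 29.9
```

```bash
python3 -m crank '[[1,[0.016,-0.0336,0],[0,0,0]],[1,[0.016,-0.0336,0],[0,0,0]],[1,[0.016,-0.0336,0],[0,0,0]],[1,[0.016,-0.0336,0],[0,0,0]],[1,[0.016,-0.0336,0],[0,0,0]],[1,[0.016,-0.0336,0],[0,0,0]],[1,[0,0,0],[0,0,-7.75]],[1,[0,0,0],[0,0,-7.75]]]'; python3 -m crank '[[1,[0,0,0],[0,0,-7.75]],[1,[0,0,0],[0,0,-7.75]],[1,[0,0,0],[0,0,-7.75]],[1,[0,0,0],[0,0,-7.75]],[1,[0,0,0],[0,0,-7.75]],[1,[0,0,0],[0,0,-7.75]],[1,[0,0,0],[0,0,-7.75]],[1,[0,0,0],[0,0,-7.75]]]';python3 -m crank '[[1,[0,0,0],[0,0,0]],[1,[0,0,0],[0,0,0]],[1,[0,0,0],[0,0,0]],[1,[0,0,0],[0,0,0]]]'
python3 - <<'E'
from h import *
s=snap('wrist','w2');print(-s['R'].T@s['t']);o=robot.get_obs();print(o['tool_pos'],o['ee_rot'])
cv2.imwrite('pics/w2b.png',np.hstack([s['color'][:,:,::-1][:, :400],rect(s,(.606,.016),.05,.185,400)[:,:,::-1]]))
E
```

```text
time: 5.65
tool_pos: [0.6066, -0.0892, 0.28]
ee_rot: [-3.141, 0.002, 0.214]
wrist_force: [-0.8, -0.4, -4.0]
width: 0.0295
finger_force: 30.0
time: 6.45
tool_pos: [0.6061, -0.0907, 0.2804]
ee_rot: [-3.14, 0.0, 1.293]
wrist_force: [-0.5, -0.3, -4.4]
width: 0.0297
finger_force: 30.0
time: 6.85
tool_pos: [0.6063, -0.0908, 0.2813]
ee_rot: [-3.141, 0.0, 1.286]
wrist_force: [-0.5, -0.6, -3.7]
width: 0.0296
finger_force: 30.0
[ 0.62524069 -0.02364929  0.45999286]
[ 0.60630829 -0.09075917  0.28140256] [-3.14158297e+00  1.04088608e-04  1.28677247e+00]
```

View pics/w2b.png

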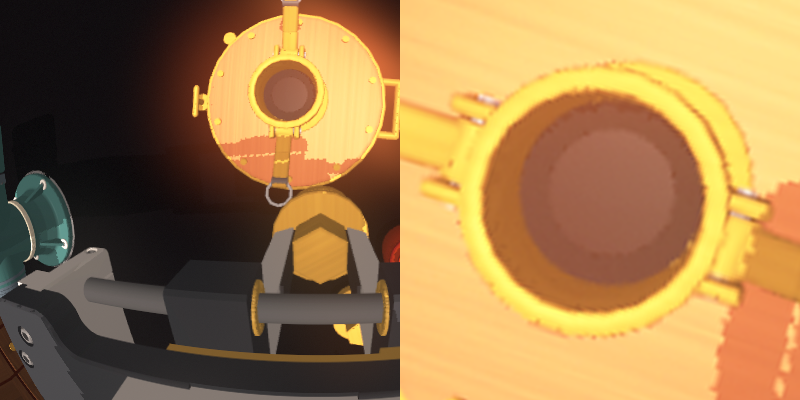

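The rectified view at z=0.185 shows the rim centred at about panel pixel (194,200), 68 mm across, which puts the mouth near (0.606, 0.0175). The gripped plug's flange arc is at (273..370, 190..). I'll fit both circles in this same camera, so the calibration error cancels.

```bash
cat > fit.py <<'E'
from h import *
from scipy.optimize import least_squares
def radial(img,c,r0,r1,angs,ppm,out):
    pts=[]
    for a in angs:
        r=np.linspace(r0,r1,120);x=(c[0]+r*np.cos(a)*ppm).astype(np.float32);y=(c[1]+r*np.sin(a)*ppm).astype(np.float32)
        p=cv2.remap(img,x[None],y[None],1)[0];p=cv2.GaussianBlur(p[None],(0,0),4)[0];g=np.gradient(p)*out
        i=np.argmax(g);pts.append((x[i],y[i]))
    return np.array(pts)
def fitc(p,R=None):
    f=lambda q:np.hypot(*(p-q[:2]).T)-(q[2] if R is None else R)
    s=least_squares(f,[*p.mean(0),100],loss='soft_l1',f_scale=1.5);return s.x,np.abs(f(s.x)).mean()
if __name__=='__main__':
    s=load('w2');o=np.array([.60631,-.09076,.2814])
    im=rect(s,(.606,.016),.05,.185,400)
    for ch,nm in((0,'R'),(1,'G')):
        g=im[:,:,ch].astype(np.float32);q,e=fitc(radial(g,(194,200),22,31,np.linspace(0,2*np.pi,90),4,1))
        print(nm,'mouth',.606+(200-q[1])/4e3,.016+(200-q[0])/4e3,'d mm',q[2]/2,e)
    zf=o[2]-.0046
    im=rect(s,o[:2],.05,zf,400);cv2.imwrite('pics/fl.png',im[:,:,::-1])
    g=im.max(2).astype(np.float32)
    for R in(None,124):
        # visible arc: toward camera (+y = left in picture), angles about pi
        p=radial(g,(200,200),24,37,np.linspace(np.pi-.7,np.pi+.7,50),4,-1);q,e=fitc(p,R);print('flange',o[0]+(200-q[1])/4e3,o[1]+(200-q[0])/4e3,q[2]/2,e)
E
python3 fit.py
```

```text
R mouth 0.6056625110889716 0.01779988959187908 d mm 55.18486145255365 0.5890146197614791
G mouth 0.605712477495553 0.017803998692714863 d mm 55.935238053980335 0.5328583664491688
flange 0.6054023057789734 -0.08932760373233328 61.65700933399319 2.3959163007834636
flange 0.6053693885427227 -0.08950587233192218 50.0 2.400461553046591
```

View pics/fl.png

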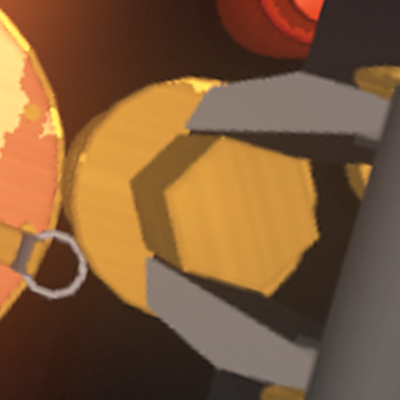

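```bash
python3 -m crank '[[1,[0.0343,-0.0099,0],[0,0,0]],[1,[0.0343,-0.0099,0],[0,0,0]],[1,[0.0343,-0.0099,0],[0,0,0]],[1,[0,0,0],[0,0,0]],[1,[0,0,0.02],[0,0,0]],[1,[0,0,0.015],[0,0,0]],[1,[0,0,0],[0,0,0]],[1,[0,0,0],[0,0,0]]]'; python3 -m crank '[[1,[0,0,0],[0,0,0]],[1,[0,0,0],[0,0,0]]]'; python3 -c "
from h import *
snap('side','s2')
o=robot.get_obs();print(o['tool_pos'],o['ee_rot'],o['wrist_force'],o['wrist_torque'])"
```

```text
time: 7.7
tool_pos: [0.6064, 0.0158, 0.2464]
ee_rot: [-3.141, 0.0, 1.287]
wrist_force: [0.4, 0.5, -4.9]
width: 0.0297
finger_force: 30.0
time: 7.9
tool_pos: [0.6071, 0.016, 0.2479]
ee_rot: [3.139, -0.0, 1.287]
wrist_force: [-0.6, 0.4, -4.5]
width: 0.0296
finger_force: 30.0
[0.60699705 0.01607169 0.24775825] [ 3.13943852e+00 -3.53059936e-04  1.28724195e+00] [ 0.07499401  0.99834316 -3.94091255] [-0.04373918 -0.04265388 -0.03370787]
```

```bash
python3 -m crank '[[1,[0,0,0.008],[0,0,0]],[1,[0,0,0.003],[0,0,0]],[1,[0,0,0.003],[0,0,0]],[1,[0,0,0],[0,0,0]],[1,[0,0,0],[0,0,0]]]'; python3 -m crank '[[1,[0,0,0.003],[0,0,0]],[1,[0,0,0],[0,0,0]],[1,[0,0,0],[0,0,0]]]'
```

```text
time: 8.45
tool_pos: [0.6065, 0.0163, 0.2323]
ee_rot: [-3.141, 0.0, 1.288]
wrist_force: [-0.2, 0.3, -4.1]
width: 0.03
finger_force: 30.0
time: 8.75
tool_pos: [0.6065, 0.0163, 0.2294]
ee_rot: [3.142, 0.0, 1.288]
wrist_force: [-0.1, 0.2, -5.4]
width: 0.03
finger_force: 30.0
```

```bash
python3 -m crank '[[1,[0,0,0.003],[0,0,0]],[1,[0,0,0],[0,0,0]],[1,[0,0,0.003],[0,0,0]],[1,[0,0,0],[0,0,0]]]'; python3 -m crank '[[1,[0,0,0.003],[0,0,0]],[1,[0,0,0],[0,0,0]],[1,[0,0,0.003],[0,0,0]],[1,[0,0,0],[0,0,0]]]'
```

```text
time: 9.15
tool_pos: [0.6064, 0.0163, 0.2229]
ee_rot: [-3.141, 0.0, 1.288]
wrist_force: [-0.4, -0.2, -5.0]
width: 0.0299
finger_force: 30.0
time: 9.55
tool_pos: [0.6065, 0.0163, 0.2169]
ee_rot: [-3.141, 0.0, 1.288]
wrist_force: [0.6, -0.8, -5.0]
width: 0.0294
finger_force: 30.0
```

```bash
python3 -m crank '[[1,[0,0,0.003],[0,0,0]],[1,[0,0,0],[0,0,0]],[1,[0,0,0.003],[0,0,0]],[1,[0,0,0],[0,0,0]]]'; python3 -m crank '[[1,[0,0,0.003],[0,0,0]],[1,[0,0,0],[0,0,0]],[1,[0,0,0.002],[0,0,0]],[1,[0,0,0],[0,0,0]]]';python3 -m crank '[[1,[0,0,0.002],[0,0,0]],[1,[0,0,0],[0,0,0]],[1,[0,0,0],[0,0,0]]]'
```

```text
time: 9.95
tool_pos: [0.6065, 0.0163, 0.2109]
ee_rot: [-3.141, 0.0, 1.288]
wrist_force: [-1.2, 0.1, -4.0]
width: 0.0297
finger_force: 30.0
time: 10.35
tool_pos: [0.6065, 0.0163, 0.2061]
ee_rot: [-3.141, 0.0, 1.288]
wrist_force: [-0.6, 0.7, -4.0]
width: 0.0299
finger_force: 30.0
time: 10.65
tool_pos: [0.6066, 0.0163, 0.2043]
ee_rot: [-3.142, 0.0, 1.288]
wrist_force: [-0.1, 0.3, -4.4]
width: 0.0299
finger_force: 30.0
```

```bash
for i in 1 2; do :; done; python3 -m crank '[[1,[0,0,0.001],[0,0,0]],[1,[0,0,0],[0,0,0]],[1,[0,0,0.001],[0,0,0]],[1,[0,0,0],[0,0,0]]]'; python3 -m crank '[[1,[0,0,0.001],[0,0,0]],[1,[0,0,0],[0,0,0]],[1,[0,0,0.001],[0,0,0]],[1,[0,0,0],[0,0,0]]]';python3 -m crank '[[1,[0,0,0.001],[0,0,0]],[1,[0,0,0],[0,0,0]],[1,[0,0,0],[0,0,0]]]'
```

```text
time: 11.05
tool_pos: [0.6066, 0.0163, 0.2023]
ee_rot: [3.142, 0.0, 1.288]
wrist_force: [-0.6, 0.6, -4.9]
width: 0.0297
finger_force: 30.0
time: 11.45
tool_pos: [0.6066, 0.0163, 0.2003]
ee_rot: [3.142, 0.0, 1.288]
wrist_force: [-0.2, 0.4, -3.7]
width: 0.0301
finger_force: 30.0
time: 11.75
tool_pos: [0.6066, 0.0163, 0.1997]
ee_rot: [3.141, 0.0, 1.288]
wrist_force: [-0.6, 0.6, -2.6]
width: 0.0299
finger_force: 30.0
```

```bash
python3 -m crank '[[1,[0,0,0.0007],[0,0,0]],[1,[0,0,0],[0,0,0]],[1,[0,0,0],[0,0,0]]]'; python3 -m crank '[[1,[0,0,0.0007],[0,0,0]],[1,[0,0,0],[0,0,0]],[1,[0,0,0],[0,0,0]]]'; python3 -m crank '[[1,[0,0,0.0007],[0,0,0]],[1,[0,0,0],[0,0,0]],[1,[0,0,0],[0,0,0]]]'
```

```text
time: 12.05
tool_pos: [0.6066, 0.0164, 0.1996]
ee_rot: [3.141, -0.0, 1.288]
wrist_force: [-1.3, -0.6, -0.0]
width: 0.0298
finger_force: 30.0
time: 12.35
tool_pos: [0.6066, 0.0164, 0.1996]
ee_rot: [3.14, -0.0, 1.288]
wrist_force: [-4.3, -0.2, 5.9]
width: 0.03
finger_force: 30.0
time: 12.65
tool_pos: [0.6066, 0.0164, 0.1996]
ee_rot: [3.14, -0.0, 1.288]
wrist_force: [-4.6, 1.1, 7.5]
width: 0.0295
finger_force: 30.0
```

```bash
python3 -m crank '[[1,[0,0,0.0007],[0,0,0]],[1,[0,0,0],[0,0,0]],[1,[0,0,0],[0,0,0]]]'; python3 -m crank '[[1,[0,0,0.0007],[0,0,0]],[1,[0,0,0],[0,0,0]],[1,[0,0,0],[0,0,0]]]'; python3 -m crank '[[1,[0,0,0.0007],[0,0,0]],[1,[0,0,0],[0,0,0]],[1,[0,0,0],[0,0,0]]]'
```

```text
time: 12.95
tool_pos: [0.6066, 0.0164, 0.1996]
ee_rot: [3.139, -0.001, 1.288]
wrist_force: [-5.6, 0.9, 10.8]
width: 0.0299
finger_force: 30.0
time: 13.25
tool_pos: [0.6066, 0.0164, 0.1993]
ee_rot: [3.139, -0.001, 1.288]
wrist_force: [-4.8, 0.6, 9.6]
width: 0.0298
finger_force: 30.0
time: 13.55
tool_pos: [0.6066, 0.0164, 0.1987]
ee_rot: [3.139, -0.001, 1.288]
wrist_force: [-5.3, 0.4, 10.5]
width: 0.0299
finger_force: 30.0
```

Now the packing is yielding at about 15 N, so I keep going.

```bash
python3 -m crank '[[1,[0,0,0.0007],[0,0,0]],[1,[0,0,0],[0,0,0]],[1,[0,0,0.0007],[0,0,0]],[1,[0,0,0],[0,0,0]]]'; python3 -m crank '[[1,[0,0,0.0007],[0,0,0]],[1,[0,0,0],[0,0,0]],[1,[0,0,0],[0,0,0]]]'; python3 -m crank '[[1,[0,0,0.0007],[0,0,0]],[1,[0,0,0],[0,0,0]],[1,[0,0,0],[0,0,0]]]'
```

```text
time: 13.95
tool_pos: [0.6066, 0.0164, 0.1973]
ee_rot: [3.139, -0.001, 1.288]
wrist_force: [-4.8, 1.0, 10.9]
width: 0.0297
finger_force: 30.0
time: 14.25
tool_pos: [0.6066, 0.0164, 0.1967]
ee_rot: [3.139, -0.001, 1.288]
wrist_force: [-5.2, 0.5, 11.0]
width: 0.0301
finger_force: 30.0
time: 14.55
tool_pos: [0.6066, 0.0164, 0.1965]
ee_rot: [3.138, -0.001, 1.288]
wrist_force: [-5.2, 0.3, 13.6]
width: 0.0298
finger_force: 30.0
```

```bash
python3 -m crank '[[1,[0,0,0.0007],[0,0,0]],[1,[0,0,0],[0,0,0]],[1,[0,0,0],[0,0,0]]]'; python3 -m crank '[[1,[0,0,0.0007],[0,0,0]],[1,[0,0,0],[0,0,0]],[1,[0,0,0],[0,0,0]],[1,[0,0,0],[0,0,0]]]'
```

```text
time: 14.85
tool_pos: [0.6066, 0.0164, 0.1965]
ee_rot: [3.138, -0.001, 1.288]
wrist_force: [-5.9, 0.7, 13.0]
width: 0.0299
finger_force: 30.0
time: 15.25
tool_pos: [0.6066, 0.0164, 0.1965]
ee_rot: [3.137, -0.001, 1.288]
wrist_force: [-6.2, 1.3, 15.7]
width: 0.0299
finger_force: 30.0
```

```bash
python3 -m crank '[[1,[0,0,0.001],[0,0,0]],[1,[0,0,0],[0,0,0]],[1,[0,0,0],[0,0,0]],[1,[0,0,0],[0,0,0]]]'; python3 - <<'E'
from h import *
s=snap('side','s3');P=cloud(s);ok=s['z_map']>0
k=ok&(np.hypot(P[...,0]-.6057,P[...,1]-.0178)<.04)
v,u=np.where(k&(P[...,2]>.17));print(u.min(),u.max(),v.min(),v.max())
cv2.imwrite('pics/s3c.png',cv2.resize(s['color'][130:250,260:420,::-1],(800,600),interpolation=2))
E
```

```text
time: 15.65
tool_pos: [0.6067, 0.0164, 0.1964]
ee_rot: [3.136, -0.001, 1.288]
wrist_force: [-9.1, 1.4, 18.4]
width: 0.0297
finger_force: 30.0
320 353 21 185
```

View pics/s3c.png

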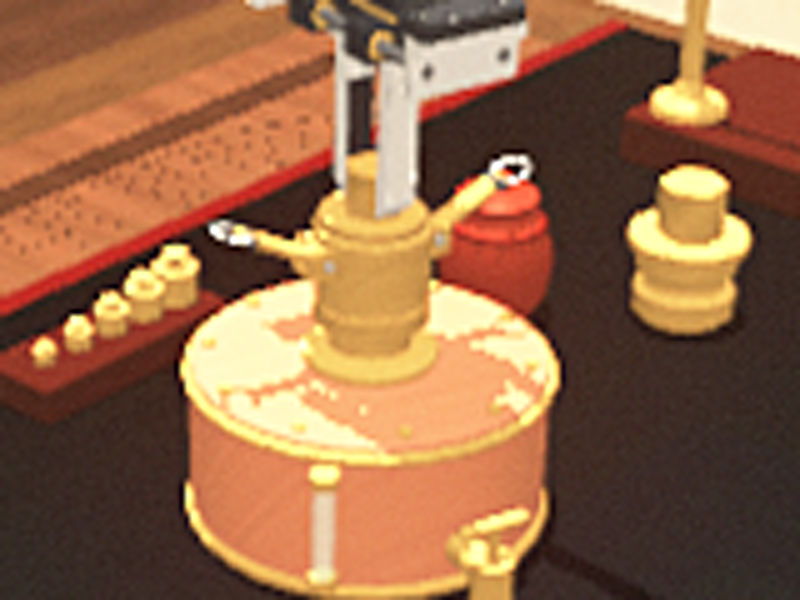

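In the side crop the plug's flange sits on the rim at (370,215) with both arms raised, at (265,240) and (470,205). I'll relieve the push, release and rise, and get the arm azimuths and angles from the earlier wrist depth.

```bash
python3 -m crank '[[1,[0,0,-0.002],[0,0,0]],[1,[0,0,-0.002],[0,0,0]],[1,[0,0,0],[0,0,0]],[0,[0,0,0],[0,0,0]],[0,[0,0,0],[0,0,0]],[0,[0,0,0],[0,0,0]],[0,[0,0,0],[0,0,0]],[0,[0,0,0],[0,0,0]]]'; python3 -m crank '[[0,[0,0,-0.005],[0,0,0]],[0,[0,0,-0.015],[0,0,0]],[0,[0,0,-0.03],[0,0,0]],[0,[0,0,-0.03],[0,0,0]],[1,[0,0,0],[0,0,0]],[1,[0,0,0],[0,0,0]],[1,[0,0,0],[0,0,0]]]'
python3 - <<'E'
from h import *
s=load('w2');v,u=np.mgrid[:400,:640];x=u-s['cx'];y=v-s['cy'];r=np.hypot(x,y);th=r/s['fx'];z=s['z_map']
t=np.tan(th)/np.maximum(r,1e-9);C=np.stack([x*t*z,y*t*z,z],-1);P=(C-s['t'])@s['R']
m=np.array([.6057,.0178]);d=P[...,:2]-m;rr=np.hypot(d[...,0],d[...,1]);ok=(z>0)
k=ok&(rr<.03)&(P[...,2]>.1);print('rimz',np.percentile(P[ok&(abs(rr-.0311)<.002)][:,2],[10,50,90]))
for nm,s0 in(('L',1),('R',-1)):
    k=ok&(rr>.045)&(rr<.085)&(P[...,2]>.165)&(P[...,2]<.215)&(d[...,1]*s0>0)
    q=P[k];e=q[:,:2]-m;a=np.degrees(np.arctan2(e[:,1],e[:,0]));R=np.hypot(*e.T)
    print(nm,len(q),'az',np.median(a),a.std());
    for lo in range(45,85,5):
        w=(R>lo/1e3)&(R<lo/1e3+.005)
        if w.any(): print(lo,w.sum(),np.median(q[w,2]).round(4),np.median(a[w]).round(1))
E
```

```text
time: 16.5
tool_pos: [0.6066, 0.0163, 0.1935]
ee_rot: [-3.141, 0.0, 1.288]
wrist_force: [0.2, -0.7, 0.2]
width: 0.0669
finger_force: 0.0
time: 17.2
tool_pos: [0.6062, 0.0163, 0.2731]
ee_rot: [-3.14, 0.0, 1.288]
wrist_force: [0.7, -0.3, -1.2]
width: 0.0735
finger_force: 0.0
rimz [0.18332763 0.18433827 0.18526544]
L 689 az 70.27730700890531 3.777305029564359
45 89 0.1797 70.4
50 83 0.1817 70.7
55 94 0.1841 70.0
60 86 0.1869 70.1
65 95 0.1895 70.1
70 96 0.1922 70.6
75 101 0.1955 70.4
80 45 0.1967 69.7
R 779 az -109.672504398382 4.1779392025835245
45 100 0.1792 -108.9
50 88 0.1813 -109.8
55 86 0.1839 -109.8
60 91 0.1865 -109.3
65 98 0.1892 -109.9
70 98 0.1914 -109.7
75 108 0.1943 -109.6
80 110 0.1965 -109.8
```

The arms lie at azimuth 70.3° and -109.7°, so the mouth yaw is -19.7°. Both faces pass through the expected pad height (z=0.192 at 72 mm out), which gives θ≈1.75. I'll work out the pressing path for the closed fingertips.

```bash
python3 - <<'E'
import numpy as np
prev=None
for i,th in enumerate(np.r_[1.85,np.linspace(1.7,0,16)]):
    f=.29+th;n=np.array([np.cos(f),np.sin(f)]);t=np.array([np.sin(f),-np.cos(f)])
    w=np.clip((th-.0)/1.0,0,1)
    if f>np.pi/2: L,off=50,-8
    else: L,off=34+8*(1-w),8
    c=np.array([36,171.5])+1.75*n+L*t+[off,0]
    print(i,'%.2f'%th,c.round(1),'' if prev is None else (c-prev).round(1));prev=c
E
python3 -m crank '[[1,[0,0,0],[0,0,3.5]],[1,[0.035,-0.0005,0],[0,0,0]],[1,[0.038,-0.0005,0],[0,0,0]],[1,[0,0,0],[0,0,0]],[1,[0,0,0.03],[0,0,0]],[1,[0,0,0.02],[0,0,0]],[1,[0,0,0],[0,0,0]],[1,[0,0,0],[0,0,0]]]'
python3 - <<'E'
from h import *
o=robot.get_obs();p=o['tool_pos'];d=p[:2]-[.6057,.0178];a=np.radians(70.3)
print('rho',d@[np.cos(a),np.sin(a)],'ex',d@[np.sin(a),-np.cos(a)],p,o['ee_rot'],o['width'])
E
```

```text
0 1.85 [ 69.2 199.9] 
1 1.70 [ 73.  193.5] [ 3.8 -6.5]
2 1.59 [ 75.2 188.2] [ 2.2 -5.2]
3 1.47 [ 76.7 182.8] [ 1.6 -5.4]
4 1.36 [ 77.7 177.2] [ 1.  -5.6]
5 1.25 [ 78.  172.1] [ 0.3 -5.1]
6 1.13 [ 77.9 168.2] [-0.2 -3.9]
7 1.02 [ 77.3 164.4] [-0.6 -3.8]
8 0.91 [ 77.  160.4] [-0.3 -4. ]
9 0.79 [ 76.3 156.3] [-0.7 -4.1]
10 0.68 [ 75.1 152.3] [-1.2 -4.1]
11 0.57 [ 73.5 148.3] [-1.7 -4. ]
12 0.45 [ 71.3 144.4] [-2.2 -3.9]
13 0.34 [ 68.6 140.8] [-2.7 -3.6]
14 0.23 [ 65.4 137.4] [-3.2 -3.4]
15 0.11 [ 61.7 134.4] [-3.6 -3. ]
16 0.00 [ 57.7 131.8] [-4.1 -2.6]
time: 18.0
tool_pos: [0.6296, 0.0849, 0.2231]
ee_rot: [-3.139, 0.001, 1.226]
wrist_force: [0.1, 0.7, 0.6]
width: 0.0094
finger_force: 0.0
rho 0.07122400584112028 ex -9.610935697085369e-05 [0.62961879 0.0848877  0.2230599 ] [-3.13930178e+00  1.25817283e-03  1.22607907e+00] 0.009381624041752811
```

```bash
python3 -m crank '[[1,[0.0005,0,0.015],[0,0,0]],[1,[0,0,0.01],[0,0,0]],[1,[0,0,0],[0,0,0]]]'; python3 -m crank '[[1,[0.001,0,0.005],[0,0,0]],[1,[0.002,0,0.005],[0,0,0]],[1,[0.0015,0,0.005],[0,0,0]],[1,[0.001,0,0.006],[0,0,0]]]';python3 -m crank '[[1,[0.0003,0,0.005],[0,0,0]],[1,[-0.0002,0,0.004],[0,0,0]],[1,[-0.0006,0,0.004],[0,0,0]],[1,[-0.0003,0,0.004],[0,0,0]]]'
python3 - <<'E'
from h import *
o=robot.get_obs();p=o['tool_pos'];d=p[:2]-[.6057,.0178];a=np.radians(70.3)
print('rho',d@[np.cos(a),np.sin(a)],'ex',d@[np.sin(a),-np.cos(a)],p)
E
```

```text
time: 18.3
tool_pos: [0.6299, 0.0856, 0.1975]
ee_rot: [-3.14, 0.001, 1.226]
wrist_force: [-0.2, 0.6, -0.0]
width: 0.0006
finger_force: 0.0
time: 18.7
tool_pos: [0.6326, 0.0916, 0.1786]
ee_rot: [3.14, -0.001, 1.227]
wrist_force: [-1.6, 0.7, 4.6]
width: 0.0003
finger_force: 2.2
time: 19.1
tool_pos: [0.6323, 0.0908, 0.1616]
ee_rot: [3.14, -0.001, 1.227]
wrist_force: [-1.1, 1.2, 7.6]
width: 0.0004
finger_force: 3.1
rho 0.07766385845868551 ex 0.0004886357639148113 [0.63234015 0.09075352 0.1615833 ]
```

```bash
python3 -m crank '[[1,[-0.0007,0,0.003],[0,0,0]],[1,[-0.001,0,0.004],[0,0,0]],[1,[-0.0013,0,0.004],[0,0,0]],[1,[-0.0017,0,0.004],[0,0,0]]]';python3 -m crank '[[1,[-0.0022,0,0.004],[0,0,0]],[1,[-0.0027,0,0.0036],[0,0,0]],[1,[-0.0032,0,0.0034],[0,0,0]],[1,[0,0,0],[0,0,0]]]'
python3 - <<'E'
from h import *
o=robot.get_obs();p=o['tool_pos'];d=p[:2]-[.6057,.0178];a=np.radians(70.3)
print('rho',d@[np.cos(a),np.sin(a)],'ex',d@[np.sin(a),-np.cos(a)],p)
E
```

```text
time: 19.5
tool_pos: [0.6314, 0.086, 0.1472]
ee_rot: [3.139, -0.001, 1.227]
wrist_force: [-0.1, 0.7, 7.4]
width: 0.0002
finger_force: 2.9
time: 19.9
tool_pos: [0.629, 0.0788, 0.1355]
ee_rot: [3.139, -0.003, 1.227]
wrist_force: [1.2, 2.8, 4.6]
width: 0.0001
finger_force: 2.0
rho 0.06529823129810178 ex 0.0013326990721127141 [0.62896642 0.07882711 0.13546285]
```

```bash
python3 -m crank '[[1,[-0.0025,0,0.0015],[0,0,0]],[1,[-0.0025,0,0.001],[0,0,0]],[1,[0,0,0],[0,0,0]]]';python3 -m crank '[[1,[-0.002,0,0.0005],[0,0,0]],[1,[-0.001,0,0],[0,0,0]],[1,[0,0,0],[0,0,0]]]';python3 -m crank '[[1,[-0.001,0,0],[0,0,0]],[1,[0,0,0],[0,0,0]]]'
cat > rho.py <<'E'
from h import *
o=robot.get_obs();p=o['tool_pos'];d=p[:2]-[.6057,.0178];a=np.radians(70.3)
print('rho',d@[np.cos(a),np.sin(a)],'ex',d@[np.sin(a),-np.cos(a)],p,'Frho',o['wrist_force'][:2]@[np.cos(a),np.sin(a)])
E
python3 rho.py
```

```text
time: 20.2
tool_pos: [0.6272, 0.0742, 0.133]
ee_rot: [3.139, -0.002, 1.227]
wrist_force: [2.4, 3.0, 4.8]
width: 0.0005
finger_force: 2.5
time: 20.5
tool_pos: [0.6263, 0.072, 0.1323]
ee_rot: [3.139, -0.003, 1.227]
wrist_force: [4.4, 5.4, 3.1]
width: 0.0006
finger_force: 3.4
time: 20.7
tool_pos: [0.6263, 0.0718, 0.1324]
ee_rot: [3.139, -0.005, 1.228]
wrist_force: [4.7, 6.7, 3.5]
width: 0.0003
finger_force: 4.2
rho 0.05781861375490489 ex 0.0012184128261404773 [0.62633748 0.0718238  0.13235374] Frho 7.944403678460206
```

```bash
python3 -m crank '[[1,[-0.001,0,0],[0,0,0]],[1,[-0.001,0,0],[0,0,0]],[1,[0,0,0],[0,0,0]],[1,[0,0,0],[0,0,0]]]';python3 rho.py; python3 -m crank '[[1,[-0.001,0,0],[0,0,0]],[1,[-0.001,0,0],[0,0,0]],[1,[0,0,0],[0,0,0]],[1,[0,0,0],[0,0,0]]]';python3 rho.py
```

```text
time: 21.1
tool_pos: [0.6262, 0.0716, 0.1324]
ee_rot: [3.138, -0.008, 1.229]
wrist_force: [6.7, 9.9, 1.9]
width: 0.0009
finger_force: 5.7
rho 0.05760927709336447 ex 0.0011981838941288556 [0.62624787 0.07163354 0.13242255] Frho 11.56320158167393
time: 21.5
tool_pos: [0.6262, 0.0714, 0.1324]
ee_rot: [3.138, -0.012, 1.23]
wrist_force: [7.3, 12.2, 1.7]
width: -0.0001
finger_force: 7.3
rho 0.057358086448300656 ex 0.0011872162620921547 [0.62615287 0.07140074 0.13243883] Frho 13.970972038614494
```

```bash
python3 -m crank '[[1,[0.012,0,0],[0,0,0]],[1,[0.015,0,0],[0,0,0]],[1,[0,0,-0.03],[0,0,0]],[1,[0,0,-0.04],[0,0,0]],[1,[0,0,-0.04],[0,0,0]],[1,[0,-0.001,0],[0,0,0]],[1,[0,0,0],[0,0,0]]]'; python3 rho.py
python3 - <<'E'
from h import *
s=snap('wrist','w3');v,u=np.mgrid[:400,:640];x=u-s['cx'];y=v-s['cy'];r=np.hypot(x,y);z=s['z_map']
t=np.tan(r/s['fx'])/np.maximum(r,1e-9);P=(np.stack([x*t*z,y*t*z,z],-1)-s['t'])@s['R']
ok=z>0;d=P[...,:2]-[.6057,.0178];rr=np.hypot(d[...,0],d[...,1])
k=ok&(rr<.0305)&(rr>.018)&(P[...,2]>.17)&(P[...,2]<.21);print('flange top z',k.sum(),np.median(P[k][:,2]))
E
```

```text
time: 22.2
tool_pos: [0.6315, 0.0916, 0.2422]
ee_rot: [3.141, 0.001, 1.226]
wrist_force: [-0.6, -0.6, -0.4]
width: 0.0005
finger_force: 0.0
rho 0.07821669506551435 ex -0.0006215614159622081 [0.6314813  0.09164824 0.24217191] Frho -0.7920699053895413
flange top z 0 nan
  return _methods._mean(a, axis=axis, dtype=dtype,
  ret = ret.dtype.type(ret / rcount)
```

Moving across to the right arm, 72 mm out on the other side, at z 0.242, which clears the plug's top at 0.221.

```bash
python3 -m crank '[[1,[-0.03,0.0005,-0.008],[0,0,0]],[1,[-0.04,0,0],[0,0,0]],[1,[-0.04,0,0],[0,0,0]],[1,[-0.04,0,0],[0,0,0]],[1,[0,0,0],[0,0,0]],[1,[0,0,0.03],[0,0,0]],[1,[0,0,0],[0,0,0]],[1,[0,0,0],[0,0,0]]]'; python3 rho.py
```

```text
time: 23.05
tool_pos: [0.5803, -0.0489, 0.2176]
ee_rot: [-3.136, 0.001, 1.227]
wrist_force: [1.1, 0.7, 1.1]
width: 0.0007
finger_force: 0.0
rho -0.07132034769611854 ex -0.0014665994946125062 [ 0.58027749 -0.04885162  0.21759638] Frho 1.030409447871469
```

```bash
python3 -m crank '[[1,[-0.0005,0.001,0.012],[0,0,0]],[1,[0,0,0.008],[0,0,0]],[1,[0,0,0],[0,0,0]]]'; python3 rho.py; python3 -m crank '[[1,[-0.001,0,0.005],[0,0,0]],[1,[-0.002,0,0.005],[0,0,0]],[1,[-0.0015,0,0.005],[0,0,0]],[1,[-0.001,0,0.006],[0,0,0]]]';python3 -m crank '[[1,[-0.0003,0,0.005],[0,0,0]],[1,[0.0002,0,0.004],[0,0,0]],[1,[0.0006,0,0.004],[0,0,0]],[1,[0.0003,0,0.004],[0,0,0]]]'
python3 rho.py
```

```text
time: 23.35
tool_pos: [0.5815, -0.05, 0.1984]
ee_rot: [-3.139, 0.001, 1.227]
wrist_force: [-0.2, 0.1, 0.2]
width: 0.0004
finger_force: 0.0
rho -0.07197683332274943 ex 7.980807702038984e-05 [ 0.58151209 -0.04999097  0.19838703] Frho 0.07066858250036044
time: 23.75
tool_pos: [0.5803, -0.0563, 0.18]
ee_rot: [3.14, 0.001, 1.226]
wrist_force: [-2.4, -0.8, 4.6]
width: 0.0005
finger_force: 2.3
time: 24.15
tool_pos: [0.5806, -0.0558, 0.1625]
ee_rot: [3.14, 0.001, 1.226]
wrist_force: [-2.0, -2.3, 6.1]
width: 0.0006
finger_force: 3.3
rho -0.07775903274632136 ex 0.0011562175584388628 [ 0.58057634 -0.05579759  0.16248793] Frho -2.7808414374617922
```

```bash
python3 -m crank '[[1,[0.0007,0,0.004],[0,0,0]],[1,[0.001,-0.0005,0.004],[0,0,0]],[1,[0.0013,0,0.004],[0,0,0]],[1,[0.0017,0,0.004],[0,0,0]]]';python3 -m crank '[[1,[0.0022,0,0.004],[0,0,0]],[1,[0.0027,0,0.0036],[0,0,0]],[1,[0.0032,0,0.0034],[0,0,0]],[1,[0,0,0],[0,0,0]]]'
python3 rho.py; python3 -m crank '[[1,[0.0025,0,0.0015],[0,0,0]],[1,[0.0025,0,0.001],[0,0,0]],[1,[0,0,0],[0,0,0]]]';python3 -m crank '[[1,[0.002,0,0.0005],[0,0,0]],[1,[0.001,0,0],[0,0,0]],[1,[0,0,0],[0,0,0]]]';python3 rho.py
```

```text
time: 24.55
tool_pos: [0.5827, -0.0503, 0.1474]
ee_rot: [3.138, -0.001, 1.226]
wrist_force: [-1.1, -1.7, 8.0]
width: 0.0006
finger_force: 3.1
time: 24.95
tool_pos: [0.585, -0.0434, 0.1352]
ee_rot: [3.139, 0.001, 1.226]
wrist_force: [0.1, -1.4, 3.5]
width: 0.0004
finger_force: 2.0
rho -0.06464228836599514 ex 0.0011329172940103232 [ 0.584976   -0.04344071  0.13523246] Frho -1.317959413929961
time: 25.25
tool_pos: [0.5865, -0.0389, 0.1329]
ee_rot: [3.14, 0.001, 1.226]
wrist_force: [-0.7, -4.1, 4.8]
width: 0.0001
finger_force: 2.3
time: 25.55
tool_pos: [0.5869, -0.0378, 0.1325]
ee_rot: [3.14, 0.005, 1.225]
wrist_force: [-1.9, -7.0, 5.8]
width: 0.0003
finger_force: 4.7
rho -0.058712309655244085 ex 0.0010483217654410017 [ 0.58689532 -0.03782929  0.13252137] Frho -7.252558950336098
```

```bash
python3 -m crank '[[1,[0.001,0,0],[0,0,0]],[1,[0.001,0,0],[0,0,0]],[1,[0,0,0],[0,0,0]],[1,[0,0,0],[0,0,0]]]';python3 rho.py; python3 -m crank '[[1,[0.001,0,0],[0,0,0]],[1,[0.001,0,0],[0,0,0]],[1,[0,0,0],[0,0,0]],[1,[0,0,0],[0,0,0]]]';python3 rho.py
```

```text
time: 25.95
tool_pos: [0.587, -0.0376, 0.1325]
ee_rot: [3.14, 0.008, 1.224]
wrist_force: [-4.0, -10.3, 5.9]
width: 0.0005
finger_force: 6.4
rho -0.058501239568877865 ex 0.0010557000187709107 [ 0.58697342 -0.03763307  0.13253576] Frho -11.064868593160408
time: 26.35
tool_pos: [0.5871, -0.0374, 0.1326]
ee_rot: [3.14, 0.012, 1.223]
wrist_force: [-4.5, -13.4, 7.4]
width: 0.0005
finger_force: 8.2
rho -0.05822205072835582 ex 0.0010834135388991248 [ 0.58709362 -0.03737956  0.13256159] Frho -14.157570400954905
```

Both arms ended at a hard stop within 0.5 mm of the expected home position. I'll retreat clear and check.

```bash
python3 -m crank '[[1,[-0.012,0,0],[0,0,0]],[1,[-0.015,0,0],[0,0,0]],[1,[0,0,-0.03],[0,0,0]],[1,[0,0,-0.04],[0,0,0]],[1,[0,0,-0.04],[0,0,0]],[1,[-0.04,0,-0.03],[0,0,0]],[1,[-0.04,0,0],[0,0,0]],[1,[-0.04,0,0],[0,0,0]]]'; python3 -m crank '[[1,[0,0,0],[0,0,0]],[1,[0,0,0],[0,0,0]],[1,[0,0,0],[0,0,0]]]'; python3 - <<'E'
from h import *
s=snap('wrist','w4');b=snap('side','s4')
c=cv2.resize(b['color'][150:270,270:390,::-1],(400,400),interpolation=2)
cv2.imwrite('pics/end.png',np.hstack([s['color'][:400,130:530,::-1],c]))
E
```

```text
time: 27.15
tool_pos: [0.5387, -0.1703, 0.2727]
ee_rot: [3.14, -0.001, 1.229]
wrist_force: [-0.0, 0.1, 0.8]
width: 0.0004
finger_force: 0.0
time: 27.45
tool_pos: [0.5388, -0.1687, 0.2712]
ee_rot: [-3.14, -0.001, 1.228]
wrist_force: [-0.2, 1.4, -0.4]
width: 0.0004
finger_force: 0.0
```

View pics/end.png

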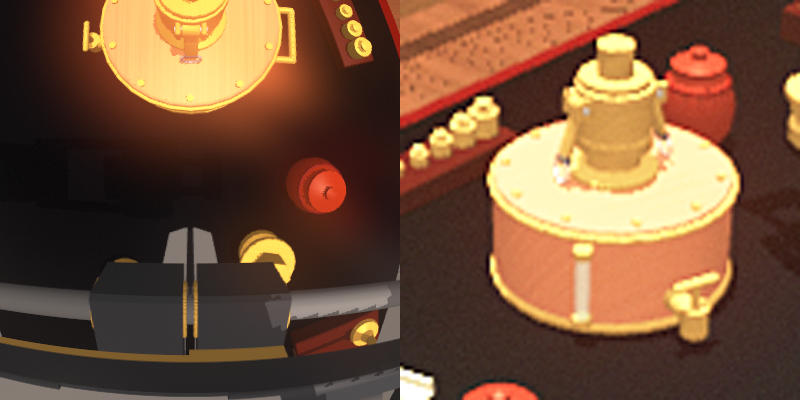

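In the side view both arms hang down beside the coupling, at (568,135) and (660,120). The plug is flush on the rim, with its head at (615,60), and the jars are standing. The robot is clear, so I'm handing in.

```bash
python3 -c "
from bench import robot
print(robot.close_job())"
```

```text
the job is handed in; nothing more can be done
None
```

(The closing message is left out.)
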